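# Shut the jar mill's guard and bolt it past its spring catch

## Robot

A 6-joint arm with a two-finger parallel gripper is mounted at the origin on a cart in front of the work surface, level with it; the furniture and walls round the work are solid. World frame = base frame: x ahead of the robot, y to its left, z up, the work surface at z = 0. Lengths are in m, angles in degrees, forces in N, time in s.
With the tool pointing down it reaches from about 0.4 to 0.825 m from the base axis. Payload 7 kg.
Tool frame: the origin (TCP) lies midway between the tips of the shut fingers; the grasp point (between the pads) lies 19 mm behind it; x points along the fingers, z is the direction in which the jaws open and shut, and the axes are right-handed (so a half turn about x gives the same grasp; the last joint's range is limited). The gripper opens to 88 mm and grips with 3 to 60 N. Pads are 19 mm wide; open, the fingers measure 130 mm over their backs; the gripper's body (78 mm by 193 mm) begins 47 mm behind the grasp point.
Start: joints at [83.199, 20.546, 0.682, 0, -70.136, -16.507], TCP at [0.267, 0.62, 0.227] pointing down, gripper open.
Joint ranges: [-176.03, 176.03], [-82.01, 121.73], [-58.28, 71.71], [-173.87, 95.51], [-174.79, -0.11], [-173.66, 173.66]. Speed limits (degrees/s): [136.94, 136.94, 172.46, 180, 180, 180].

## Interface

Orientations are given as [roll, pitch, yaw] about the fixed x, y, z axes, in that order (R = Rz(yaw) Ry(pitch) Rx(roll)).
In Python, from plant import ctrl gives the robot as it stands. The module is installed in compiled form; this text tells all that it offers.
- The arm moves only by the tool servo_tool, never from a script. Its argument "deltas" is a list of rows, each a list of 3 entries, a list of its own where there are three numbers: the turn, a rotation vector about the tool's x, y, z in degrees, then the shift along the tool's x, y, z in cm, then the finger opening in cm, from 0 to 8.76. A call has 1 to 5 rows; each row is the pose to reach, as a shift and turn from the pose measured when the call began, along the tool's axes at that moment; what a row does not reach only later rows make up. A row lasts 1/10 s, in which the tool goes at most 50 mm and 8.59 degrees, less where a joint would pass 70% of its speed; a pose out of reach is approached as far as the arm can. A call with a gripper value outside its range is refused whole. The fingers move at their own pace and stop on an object; the grip force is fixed at half the most. Time passes only in rows, so rows that repeat a pose let the fingers close. It gives the time, the measured TCP pose, the force and the opening at its end, in the units of the state.
- ctrl.get_obs(): the state, without advancing time (a new reading comes with each control period).
- ctrl.snapshot(name): name is "scene" or "top" or "wrist"; returns a dict with "image" (384x512x3 uint8, red, green, blue), "vertical_fov" (degrees; the focal length in pixels is half the picture's height over the tangent of half this angle, whatever the lens; pixels are square), "cx", "cy" (the principal point, pixels), "rvec" (rotation vector, rad) and "tvec" (3), from world to camera coordinates, as OpenCV has them. Camera axes: x right, y down, z forward; pixel columns grow to the right and rows downward; lengths in m; the calibration is good to about 2 mm. A picture is of the moment at which its call begins. There is no depth.
- ctrl.close_job(): hands the job in, once; it reports no verdict.
The state is a dict: "clock": time; "joint_pos": joint angles; "qvel": joint speeds; "tau": joint torques, N m; "tool_pos": TCP position; "orientation": TCP orientation; "force": force on the tool from outside, world axes, zero at the start; "moment": the same for the moment, N m; "opening": finger opening in m.
Only numpy, scipy, OpenCV 4.12 (cv2) and the standard library are available. Lean on these libraries where they do the work, as an engineer would, in place of code of your own. Each camera call takes 0.05 s, during which the arm holds its last target. There are 200 camera calls.

## Task

The bench jar mill is loaded and has to be secured before it runs: push its sliding guard fully shut over the jar, then press the long spring catch bar all the way down with one fingertip and keep it down while the other fingertip slides the bolt fully home through the keep on the guard, and come away upward so that the catch springs back up and locks the bolt. Push with the fingertips only, firmly but gently: do not pinch the tab, the bar or the guard, lift nothing, and leave the jar and everything lying on and around the mill where it is.

Things in the scene. Friction and masses are not known exactly. Their poses are not given: they have to be found in the camera images.
- mill: bench jar mill: grey sheet-steel case 250 (x) x 330 (y) x 115 mm high, flat grey deck on top, fixed to the table. Origin at the centre of its underside; x from its front (control panel, toward the robot) to its back, y to its left, z up. Left half of the deck: jar well and guard. Right half: the bolt, running along +y at x = 30 mm, and parallel to it the catch bar at x = -20 mm
- guard_slide (a joint): flat sliding guard, aluminium frame with clear window, 147 x 138 x 4 mm, on the deck: 0 = fully shut at its stop, up to 0.080 m = open toward the mill's front (-x). About 4 N moves it; it stays where left. The keep on its right edge, a steel staple with a 22 mm opening, lines up with the bolt (within 3 mm) only when the guard is shut
- guard_face (a point): centre of the upright front face of the guard's black push block (90 mm wide along y, 16 mm thick, standing 5 to 30 mm above the deck). The face looks to the mill's -x; the point is 18 mm above the deck and moves with the guard. At the mill's x = -35 mm when shut. Push along +x. In front of the block there is only flat deck and, past the case's front edge, air
- catch_slide (a joint): spring catch: 0 = up, 0.008 m = straight down at its stop; 3 N at first, 6 N at the bottom. Up, its steel tooth stands in front of the bolt's ear, so the drawn bolt moves under 3 mm; pressed 5 mm or more it lets the ear pass. Let go with the bolt home (over 0.038 m) it springs up behind the ear and locks the bolt
- catch_top (a point): middle of the top of the catch bar: ribbed black bar 85 mm long (mill's y), 24 mm wide (mill's x), in an aluminium housing 17 mm high and 36 mm wide. Its top is 30 mm above the deck when up, 22 mm when pressed. It may be pressed anywhere along its length and a fingertip can slide along it
- catch: the catch bar with its tooth as a solid (its origin is at deck level on the mill's y = 0 line, not on the bar: use catch_top)
- bolt_slide (a joint): flat steel bolt 16 mm wide, top 15 mm above the deck: 0 = drawn, 0.040 m = fully home at its stop, moving along the mill's +y. About 2 N moves it when the catch is down; no spring, it stays where it is left
- tab_face (a point): point to push on the bolt's black finger tab: on its flat face that looks to the mill's -y, on the centre line, 36 mm above the deck; moves with the bolt. Tab 30 mm wide (x), 8 mm thick (y), 15 to 48 mm above the deck. The catch bar's middle line is 50 mm toward the mill's front; the bar reaches 33 mm behind this face when drawn, 12 mm past it when home. Behind the tab all is below 15 mm
- bolt: the bolt with its finger tab as a solid (its origin is at deck level on the mill's y = 0 line when drawn, not on the tab: use tab_face)
- mill_jar: white ceramic milling jar with a steel lid, 64 mm diameter, 100 mm long, lying loose on two rubber rollers in the well below deck level; origin at its centre, y along its axis. Leave it
- side_cutters: blue-handled side cutters lying loose on the mill's deck in front of the catch bar, 49 x 128 x 12 mm, origin at the underside's centre. Leave them
- black_bowl: black stoneware bowl, 137 mm wide, 66 high, on the table to the left of the mill
- nose_pliers: blue-handled fine-nose pliers, 150 mm long, 10 high, on the table in front of the mill
- paint_pot: flat round pot with lid, 90 mm diameter, 32 high, by the mill's right front corner
- tea_mug: white dotted mug, 82 mm wide, 91 high, behind the mill
- guard: the guard with its push block and keep as a solid (its origin is at deck level below the mill's middle when shut: use guard_face)

How it is judged (in metres and radians):
On the way, in this order (a step that is already met when the one before it is completed fails the run):
1. the guard is fully shut while the bolt is still drawn (value of joint guard_slide below 0.003 m and value of joint bolt_slide below 0.004 m), for 0.2 s.
2. a fingertip holds the catch down while a fingertip pushes the bolt and the bolt is on its way (value of joint catch_slide above 0.004 m and contact force between the fingers and catch above 0.5 N and contact force between the fingers and bolt above 0.2 N and value of joint bolt_slide above 0.01 m).
At the end, for the whole second after the job is handed in: guard shut within 5 mm, bolt home (at least 36 of its 40 mm) and at rest, catch sprung back up to within 2 mm so that its tooth locks the bolt (value of joint guard_slide below 0.005 m and value of joint bolt_slide above 0.036 m and value of joint catch_slide below 0.002 m and velocity of joint bolt_slide between -0.005 and 0.005 m/s); the robot touches nothing.
It fails at once if the jar in the mill or a thing lying on or around the mill is moved by more than 15 mm or lifted (distance of any of mill_jar, side_cutters, black_bowl, nose_pliers, paint_pot, tea_mug from where it was at the start of the episode above 0.015 m).
It fails at once if the guard is pinched on its way (a grip on it of more than 40 N in all, where a push takes 4 N) (contact force between the fingers and guard above 40 N and value of joint guard_slide above 0.004 m).
It fails at once if the bolt is pinched on its way (a grip on it of more than 40 N in all, where a push takes 2 N) (contact force between the fingers and bolt above 40 N and value of joint bolt_slide between 0.004 and 0.037 m).
It fails at once if the mill, guard, bolt or catch is rammed or gripped with more than 100 N (contact force between the fingers and mill above 100 N).
It also fails if it takes over 51 s, if anything falls off the work surface, if the arm or the gripper's body presses on something with over 40 N, if the wrist force passes 120 N, or if a joint passes its speed limit or range.

## Working session

There is one attempt and no reset: what is moved stays moved. The work goes in short steps, Python scripts to look and compute and a tool call to move; the robot and the scene stay as the last step left them, time stands still between calls to the robot, and variables do not carry over. Pictures are saved under pics/ and viewed, on a budget of 10 in all, crops included, one or two more only if the job needs it, and the job is handed in when it is done.

Besides the shell and the picture viewer there is one more tool, called after ">>>" as a command line: name --argument value ..., lists and objects as JSON in quotes. servo_tool: Moves the arm, as the interface text tells. Its arguments: {"type":"object","properties":{"deltas":{"type":"array","items":{"type":"array"}}},"required":["deltas"]}

```bash
mkdir -p pics; cat > h.py <<'E'
import numpy as np, cv2
from plant import ctrl
def snap(n,name):
    s=ctrl.snapshot(n); im=cv2.cvtColor(s["image"],cv2.COLOR_RGB2BGR); cv2.imwrite(f"pics/{name}.png",im)
    np.save(f"pics/{name}.npy",np.r_[s["vertical_fov"],s["cx"],s["cy"],np.ravel(s["rvec"]),np.ravel(s["tvec"])]); return im
def cam(name):
    p=np.load(f"pics/{name}.npy"); f=192/np.tan(np.radians(p[0]/2))
    return np.array([[f,0,p[1]],[0,f,p[2]],[0,0,1]]),p[3:6],p[6:9]
def back(name,uv,z):
    K,r,t=cam(name); R=cv2.Rodrigues(r)[0]; c=-R.T@t
    d=R.T@np.linalg.inv(K)@np.array([uv[0],uv[1],1.]); return c+d*(z-c[2])/d[2]
def proj(name,X):
    K,r,t=cam(name); return cv2.projectPoints(np.array(X,float).reshape(-1,3),r,t,K,None)[0].reshape(-1,2)
E
python3 - <<'E'
from h import *
a=snap("scene","s0");b=snap("top","t0")
cv2.imwrite("pics/t0b.png",cv2.resize(b,(800,600),interpolation=cv2.INTER_CUBIC))
cv2.imwrite("pics/s0b.png",cv2.resize(a,(800,600),interpolation=cv2.INTER_CUBIC))
for n in("s0","t0"):
    K,r,t=cam(n);print(n,K[0,0],-cv2.Rodrigues(r)[0].T@t)
print(ctrl.get_obs())
E
```

```text
s0 479.2595835066944 [-0.48553807  1.03948093  0.94414453]
t0 401.9508935482611 [0.46496451 0.23857941 1.07925528]
{'clock': 0.1, 'joint_pos': array([ 8.32009477e+01,  2.05863571e+01,  6.37488880e-01, -1.69702008e-02,
       -7.01343279e+01, -1.65081024e+01]), 'qvel': array([-0.01586696, -0.12005464,  0.06134659,  0.08821788, -0.03823507,
       -0.00595615]), 'tau': array([-1.65224534e-03, -5.84161556e+01,  2.93751276e+01,  7.01545089e+00,
        1.02297086e-02, -4.03085846e-05]), 'tool_pos': array([0.26691354, 0.61950582, 0.22571811]), 'orientation': array([   5.65409698,   89.91528758, -107.65883609]), 'force': array([-0.26259357,  0.04476219, -0.32409557]), 'moment': array([ 0.02581599, -0.06086241,  0.02727877]), 'opening': 0.08751441496856786}
```

View pics/t0b.png

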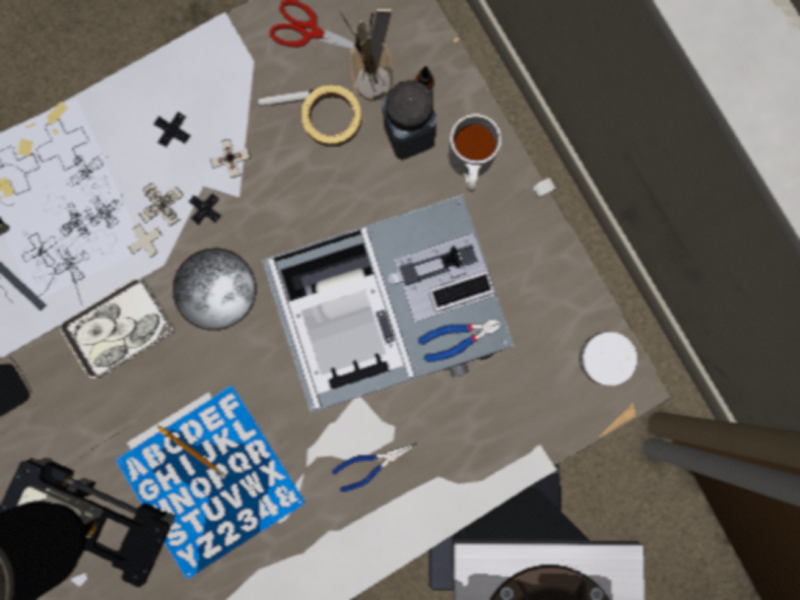

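View pics/s0b.png

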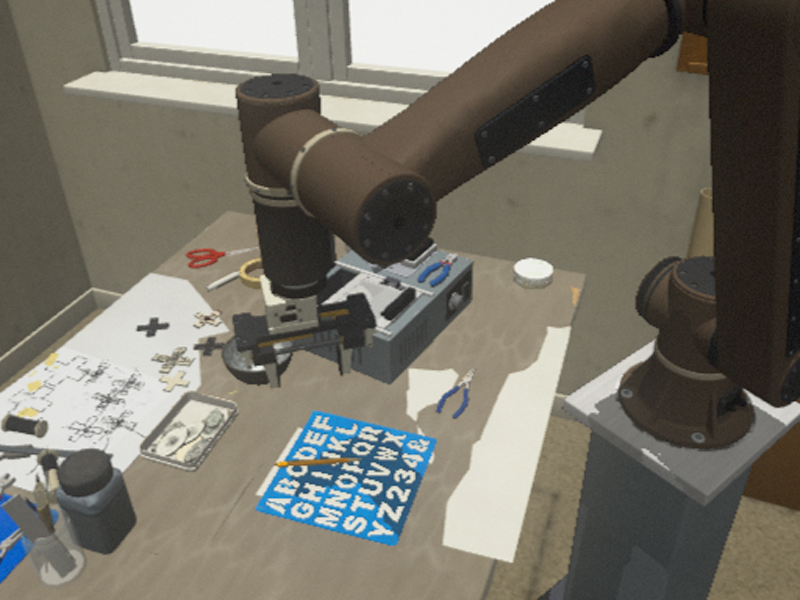

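Top view (800 px scale): mill corners at about (264,260), (463,197), (512,347), (312,410). The guard is open, with its push block near (358,373). The bar is near (462,292) and the tab near (455,255). I'll enlarge this area.

```bash
python3 - <<'E'
from h import *
b=cv2.imread("pics/t0.png")
cv2.imwrite("pics/c1.png",cv2.resize(b[120:270,160:340],None,fx=4.4,fy=4,interpolation=cv2.INTER_CUBIC) if 0 else cv2.resize(b[120:270,160:340],None,fx=4,fy=4,interpolation=cv2.INTER_CUBIC))
E
```

```text
(no output)
```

View pics/c1.png

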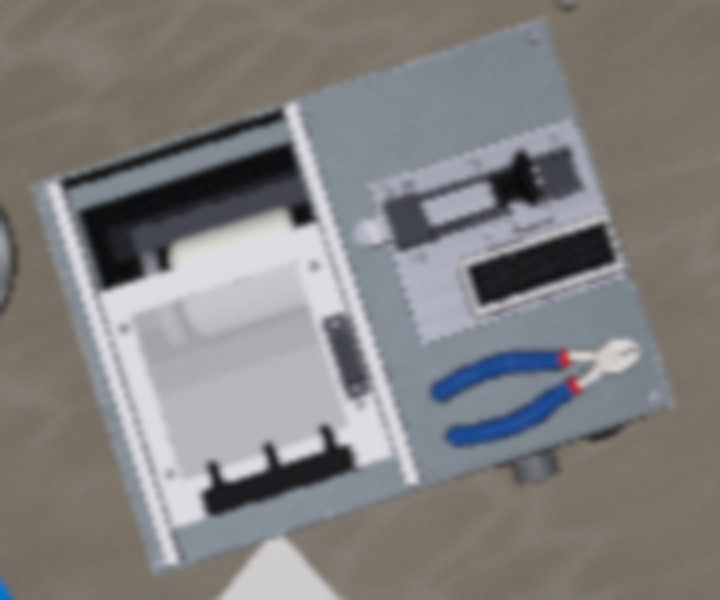

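```bash
cat >> h.py <<'E'
def crop(uv): return (np.array(uv)/4+np.array([160,120])-0.375)
E
python3 - <<'E'
from h import *
C=[(35,187),(545,20),(675,403),(157,573)]
L=np.array([(.125,.165),(.125,-.165),(-.125,-.165),(-.125,.165)])
W=np.array([back("t0",crop(c),.115)[:2] for c in C]); print(W)
for i in range(4): print(np.linalg.norm(W[i]-W[(i+1)%4]))
wc=W.mean(0); H=(L).T@(W-wc); U,S,Vt=np.linalg.svd(H); R=(Vt.T@U.T); yaw=np.degrees(np.arctan2(R[1,0],R[0,0]))
print("centre",wc,"yaw",yaw,"res",W-wc-L@R.T)
np.save("pose.npy",np.r_[wc,yaw])
def loc(uv,z): return R.T@(back("t0",crop(uv),z)[:2]-wc)
for n,uv,z in [("blockfrontL",(208,515),.145),("blockfrontR",(355,465),.145),("bar",(470,265),.145),("bar",(605,222),.145),("bar",(615,262),.145),("bar",(482,305),.145),("tab",(518,180),.163),("keep",(345,355),.13)]:
    print(n,loc(uv,z).round(4))
E
```

```text
[[0.609734   0.46393648]
 [0.71397008 0.15579824]
 [0.48170661 0.07775789]
 [0.37869714 0.38649392]]
0.3252911611836458
0.24502370940033233
0.3254671728052412
0.24367063814969953
centre [0.54602696 0.27099663] yaw 18.563565410161193 res [[-0.00226051 -0.00326994]
 [-0.00308209  0.00142226]
 [ 0.0016472   0.00297105]
 [ 0.0036954  -0.00112337]]
blockfrontL [-0.0983  0.1194]
blockfrontR [-0.0974  0.0298]
bar [-0.0078 -0.0701]
bar [-0.0085 -0.153 ]
bar [-0.0326 -0.1511]
bar [-0.0322 -0.0694]
tab [ 0.0286 -0.1105]
keep [-0.0342  0.0158]
```

```bash
cat >> h.py <<'E'
from scipy.spatial.transform import Rotation as Ro
P=np.load("pose.npy"); Rm=Ro.from_euler('z',P[2],degrees=True)
def now():
    o=ctrl.get_obs(); R=Ro.from_euler('xyz',o["orientation"],degrees=True); return np.array(o["tool_pos"]),R,o
def m2w(l): return Rm.apply([l[0],l[1],l[2]+.115])+[P[0],P[1],0]
def go(l,sgn=1):
    p,R,o=now(); M=Rm.as_matrix(); z=sgn*M[:,0]; x=np.array([0,0,-1.]); y=np.cross(z,x)
    T=Ro.from_matrix(np.c_[x,y,z]); t=m2w(l)
    print("sgn",sgn,"turn",(R.inv()*T).as_rotvec(degrees=True).round(2),"shift cm",(R.inv().apply(t-p)*100).round(2),"target",t.round(3))
def st():
    p,R,o=now(); print("t",round(o["clock"],2),"local mm",((Rm.inv().apply(p-[P[0],P[1],.115]))*1000).round(1),"F mill",Rm.inv().apply(o["force"]).round(1),"open",round(o["opening"],4),"q",np.round(o["joint_pos"],1))
E
python3 - <<'E'
from h import *
st();print(now()[1].as_matrix().round(3))
for s in(1,-1): go([-.160,.0745,.085],s)
E
```

```text
t 0.1 local mm [-153.6  419.2  110.7] F mill [-0.2  0.1 -0.3] open 0.0875 q [ 83.2  20.6   0.6  -0.  -70.1 -16.5]
[[-0.     0.918 -0.396]
 [-0.001 -0.396 -0.918]
 [-1.     0.     0.001]]
sgn 1 turn [-1.3188e+02  5.0000e-02  9.0000e-02] shift cm [ 2.61 22.54 26.09] target [0.371 0.291 0.2  ]
sgn -1 turn [ 4.812e+01  8.000e-02 -4.000e-02] shift cm [ 2.61 22.54 26.09] target [0.371 0.291 0.2  ]
```

>>> servo_tool --deltas '[[[8,0,0],[0,3.5,4],3.0],[[16,0,0],[0,7,8],3.0],[[24,0,0],[0.5,10.5,12],3.0],[[32,0,0],[1,14,16],3.0],[[40,0,0],[1,17.5,20],3.0]]'

```text
clock: 0.6
tool_pos: [0.3434, 0.3798, 0.2155]
orientation: [39.6, 89.8, -114.0]
force: [1.5, 1.0, 1.0]
opening: 0.0532
```

```bash
python3 - <<'E'
from h import *
st();go([-.160,.0745,.05],-1)
E
```

```text
t 0.6 local mm [-157.5  167.7  100.5] F mill [1.7 0.4 1. ] open 0.0532 q [ 69.9   5.7 -20.4  -0.  -64.1 -43.5]
sgn -1 turn [ 7.81  0.11 -0.11] shift cm [5.07 9.19 1.51] target [0.371 0.291 0.165]
```

>>> servo_tool --deltas '[[[4,0,0],[1,4,0.7],3.0],[[7.8,0,0],[2,8,1.4],3.0],[[7.8,0,0],[4,9.2,1.5],3.0],[[7.8,0,0],[5,9.2,1.5],3.0],[[7.8,0,0],[5,9.2,1.5],3.0]]'

```text
clock: 1.1
tool_pos: [0.3703, 0.29, 0.1645]
orientation: [42.5, 89.7, -119.0]
force: [0.3, 0.1, 0.8]
opening: 0.0302
```

```bash
python3 - <<'E'
from h import *
st();go([-.150,.0745,.015],-1)
a=snap("wrist","w1");b=snap("top","t1");
t=cv2.resize(b[120:270,160:340],(720,600),interpolation=cv2.INTER_CUBIC)
cv2.imwrite("pics/m1.png",np.hstack([cv2.resize(a,(400,300)),cv2.resize(t,(360,300))]))
E
```

```text
t 1.1 local mm [-160.5   73.9   49.5] F mill [0.3 0.  0.8] open 0.0302 q [ 62.1   4.3 -29.2  -0.  -56.8 -43.6]
sgn -1 turn [-0.03  0.21 -0.2 ] shift cm [ 3.45 -0.07 -1.06] target [0.38  0.294 0.13 ]
```

View pics/m1.png

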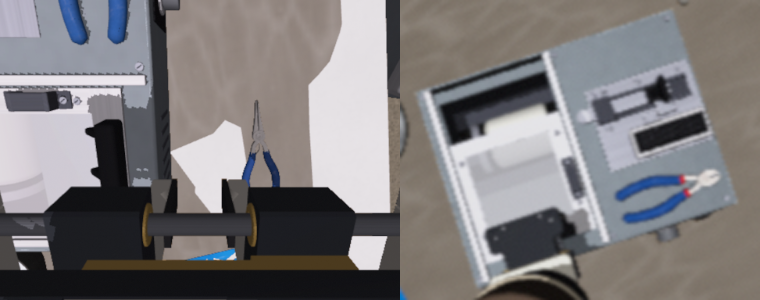

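>>> servo_tool --deltas '[[[0,0.2,-0.2],[1.2,0,0],3.0],[[0,0.2,-0.2],[2.4,0,0],3.0],[[0,0.2,-0.2],[3.4,0,0],3.0],[[0,0.2,-0.2],[3.4,0,-1.0],3.0],[[0,0.2,-0.2],[3.4,0,-1.5],3.0]]'

```text
clock: 1.7
tool_pos: [0.386, 0.297, 0.132]
orientation: [-158.7, 89.9, 39.9]
force: [0.6, 0.9, 1.1]
opening: 0.0299
```

```bash
python3 - <<'E'
from h import *
st();go([-.068,.0745,.015],-1)
E
```

```text
t 1.7 local mm [-143.5   75.6   17. ] F mill [0.8 0.7 1.1] open 0.0299 q [ 60.8   7.7 -30.2   0.1 -52.  -42.2]
sgn -1 turn [ 0.11 -0.12  0.04] shift cm [ 0.22  0.12 -7.55] target [0.458 0.32  0.13 ]
```

Now push along +x at about 10 mm per row.

>>> servo_tool --deltas '[[[0,0,0],[0.1,0.1,-0.8],3.0],[[0,0,0],[0.1,0.1,-1.6],3.0],[[0,0,0],[0.1,0.1,-2.4],3.0],[[0,0,0],[0.1,0.1,-3.2],3.0],[[0,0,0],[0.1,0.1,-4.0],3.0]]'

```text
clock: 2.2
tool_pos: [0.4247, 0.309, 0.1312]
orientation: [-156.3, 89.9, 42.4]
force: [-2.8, 0.6, 1.6]
opening: 0.03
```

```bash
python3 - <<'E'
from h import *
st();go([-.068,.0745,.015],-1)
E
```

```text
t 2.2 local mm [-102.9   74.6   16.2] F mill [-2.4  1.5  1.6] open 0.03 q [ 57.5  11.3 -25.7   0.  -52.8 -38.8]
sgn -1 turn [ 0.1  -0.1   0.04] shift cm [ 0.12  0.02 -3.49] target [0.458 0.32  0.13 ]
```

>>> servo_tool --deltas '[[[0,0,0],[0.1,0,-0.6],3.0],[[0,0,0],[0.1,0,-1.2],3.0],[[0,0,0],[0.1,0,-1.8],3.0],[[0,0,0],[0.1,0,-2.2],3.0],[[0,0,0],[0.1,0,-2.6],3.0]]'

```text
clock: 2.7
tool_pos: [0.4495, 0.3172, 0.13]
orientation: [-158.5, 89.9, 40.2]
force: [-3.0, -1.4, 0.0]
opening: 0.0298
```

```bash
python3 - <<'E'
from h import *
st()
b=snap("top","t2");a=snap("wrist","w2")
t=cv2.resize(b[120:270,160:340],(480,400),interpolation=cv2.INTER_CUBIC)
cv2.imwrite("pics/m2.png",np.hstack([cv2.resize(a[:230],(320,400)) if 0 else a[:384,:320],cv2.resize(t,(461,384))]))
E
```

```text
t 2.7 local mm [-76.8  74.5  15. ] F mill [-3.3 -0.4  0. ] open 0.0298 q [ 55.6  13.7 -22.8   0.  -53.5 -37. ]
```

View pics/m2.png

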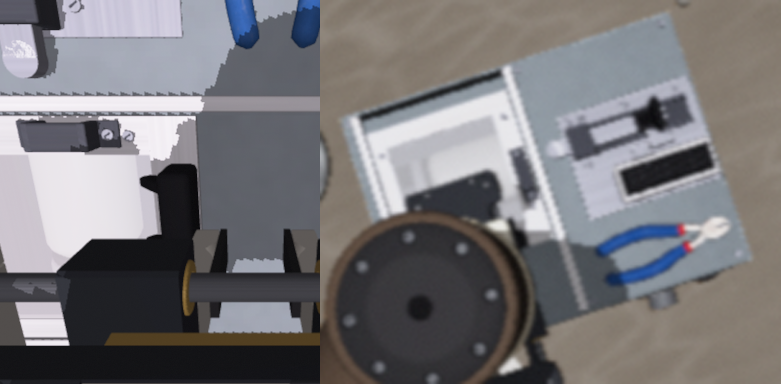

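Pushing works: the left finger sits on the block at (200,240), and the keep at (60,135) is still short of the bolt tip at (25,50). I'll continue slowly until the force rises.

>>> servo_tool --deltas '[[[0,0,0],[0,0,-0.3],3.0],[[0,0,0],[0,0,-0.6],3.0],[[0,0,0],[0,0,-0.8],3.0],[[0,0,0],[0,0,-1.0],3.0]]'

```text
clock: 3.2
tool_pos: [0.4595, 0.3207, 0.1301]
orientation: [-161.4, 89.9, 37.2]
force: [-3.0, -0.2, 0.7]
opening: 0.0302
```

```bash
python3 - <<'E'
from h import *
st()
E
```

```text
t 3.2 local mm [-66.2  74.7  15.1] F mill [-2.9  0.8  0.7] open 0.0302 q [ 55.   14.5 -21.6   0.  -53.8 -36.3]
```

>>> servo_tool --deltas '[[[0,0,0],[0,0,-0.2],3.0],[[0,0,0],[0,0,-0.4],3.0],[[0,0,0],[0,0,-0.5],3.0]]'

```text
clock: 3.5
tool_pos: [0.4615, 0.3212, 0.13]
orientation: [-1.7, 89.8, -163.1]
force: [-23.1, -2.3, 14.5]
opening: 0.0295
```

>>> servo_tool --deltas '[[[0,0,0],[0,0,-0.2],3.0],[[0,0,0],[0,0,-0.4],3.0],[[0,0,0],[0,0,-0.5],3.0]]'

```text
clock: 3.8
tool_pos: [0.4616, 0.3212, 0.1301]
orientation: [2.9, 89.4, -158.5]
force: [-32.3, -2.8, 22.8]
opening: 0.0296
```

```bash
python3 - <<'E'
from h import *
st()
E
```

```text
t 3.8 local mm [-64.   74.4  15.1] F mill [-31.5   7.6  22.8] open 0.0296 q [ 54.5  15.1 -20.5  -0.4 -54.9 -35.6]
```

>>> servo_tool --deltas '[[[0,0,0],[0,0,0.5],3.0],[[0,0,0],[0,0,1.2],3.0],[[0,0,0],[-2.5,0,1.5],3.6],[[0,0,0],[-5,0,1.5],3.6],[[0,0,0],[-7,0,1.5],3.6]]'

```text
clock: 4.3
tool_pos: [0.4489, 0.3171, 0.2019]
orientation: [0.0, 89.5, -161.4]
force: [0.2, -0.1, 1.0]
opening: 0.0355
```

```bash
python3 - <<'E'
from h import *
st(); go([.005,-.138,.07],-1)
a=snap("top","t3");cv2.imwrite("pics/c3.png",cv2.resize(a[120:270,160:340],(720,600),interpolation=cv2.INTER_CUBIC))
E
```

```text
t 4.3 local mm [-77.4  74.6  86.9] F mill [ 0.2 -0.1  1. ] open 0.0355 q [ 55.4  10.1 -16.8  -0.3 -63.5 -36.6]
sgn -1 turn [ 0.08  0.51 -0.  ] shift cm [ 1.62 21.28 -8.23] target [0.595 0.142 0.185]
```

>>> servo_tool --deltas '[[[0,0.5,0],[0,4.2,-1.6],3.6],[[0,0.5,0],[0,8.5,-3.3],3.6],[[0,0.5,0],[0,12.8,-5],3.6],[[0,0.5,0],[0,17,-6.6],3.6],[[0,0.5,0],[0,21.2,-8.2],3.6]]'

```text
clock: 4.85
tool_pos: [0.5973, 0.142, 0.2047]
orientation: [-165.7, 89.7, 33.0]
force: [0.2, 0.5, 0.1]
opening: 0.0358
```

>>> servo_tool --deltas '[[[0,0,0],[0,0,0],3.6]]'

```text
clock: 4.95
tool_pos: [0.6001, 0.1382, 0.2041]
orientation: [-177.8, 89.6, 20.7]
force: [-0.2, 0.1, -0.3]
opening: 0.0359
```

```bash
python3 - <<'E'
from h import *
st(); go([.005,-.138,.04],-1)
b=snap("top","t4");a=snap("wrist","w4")
cv2.imwrite("pics/m4.png",np.hstack([a[:,100:420],cv2.resize(b[120:270,160:340],(461,384),interpolation=cv2.INTER_CUBIC)]))
E
```

```text
t 4.95 local mm [   9.  -143.1   89.1] F mill [-0.2  0.2 -0.3] open 0.0359 q [ 31.2  15.7  -9.4   0.1 -64.6 -12.7]
sgn -1 turn [-0.12 -0.36  0.01] shift cm [ 4.91 -0.51  0.43] target [0.595 0.142 0.155]
```

View pics/m4.png

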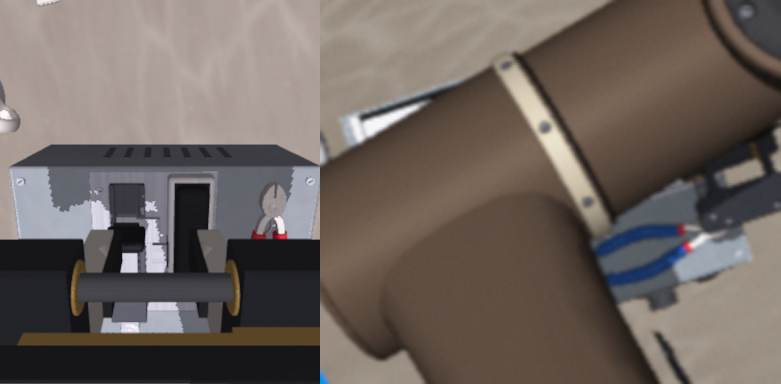

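The wrist view shows the bar at (190,215), the tab at (127,238) and the fingers above them. I'll check the earlier top crop to see that the guard is shut.

View pics/c3.png

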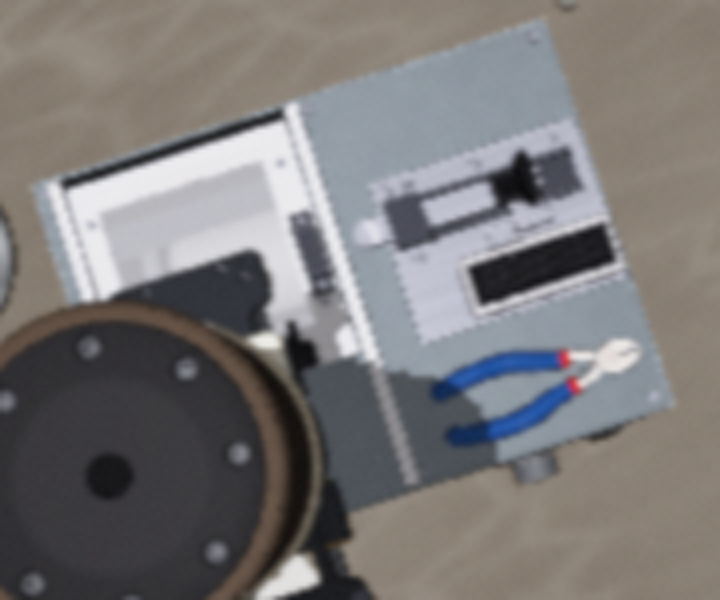

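```bash
python3 - <<'E'
from h import *
def show(n,X): print(n,[((proj("t3",m2w(x))[0]-[160,120]+.375)*4).round(0).tolist() for x in X])
show("keep y0.016 shut x .028, z.015",[[.028,.016,.015]])
show("bolt axis",[[.03,-.02,.0],[.03,.0155,.015]])
print((proj("w4",[m2w([.03,-.1205,.048])])), proj("w4",[m2w([-.02,-.111,.03])]), proj("w4",[m2w([-.008,-.1535,.03]),m2w([-.032,-.1535,.03])]))
E
```

```text
keep y0.016 shut x .028, z.015 [[312.0, 256.0]]
bolt axis [[369.0, 237.0], [312.0, 252.0]]
[[223.1875749  242.95015001]] [[292.80885226 243.39518055]] [[277.88782714 189.21703502]
 [311.81129508 189.22583559]]
```

The keep at (313,250) matches where it should be when shut. Next I descend behind the tab and onto the bar.

>>> servo_tool --deltas '[[[0,-0.3,0],[1.5,-0.5,0.4],3.6],[[0,-0.3,0],[3,-0.5,0.4],3.6],[[0,-0.3,0],[4.5,-0.5,0.4],3.6],[[0,-0.3,0],[5.2,-0.5,0.4],3.6],[[0,-0.3,0],[5.4,-0.5,0.4],3.6]]'

```text
clock: 5.55
tool_pos: [0.5919, 0.1451, 0.1489]
orientation: [-39.1, 89.9, 159.5]
force: [0.0, 0.0, 0.5]
opening: 0.0364
```

```bash
python3 - <<'E'
from h import *
st();go([.005,-.138,.0235],-1)
E
```

```text
t 5.55 local mm [   3.4 -134.    33.9] F mill [0.  0.  0.5] open 0.0364 q [ 32.1  17.9 -13.9  -0.1 -58.3 -13.4]
sgn -1 turn [0.04 0.06 0.05] shift cm [ 1.04  0.4  -0.16] target [0.595 0.142 0.138]
```

>>> servo_tool --deltas '[[[0,0,0],[0.3,0.3,-0.2],3.6],[[0,0,0],[0.5,0.3,-0.2],3.6],[[0,0,0],[0.7,0.3,-0.2],3.6],[[0,0,0],[0.8,0.3,-0.2],3.6]]'

```text
clock: 5.95
tool_pos: [0.5952, 0.1433, 0.1416]
orientation: [-107.6, 89.9, 91.0]
force: [-1.7, 1.2, 3.2]
opening: 0.0359
```

```bash
python3 - <<'E'
from h import *
st()
E
```

```text
t 5.95 local mm [   5.9 -136.7   26.6] F mill [-1.2  1.7  3.2] open 0.0359 q [ 31.7  18.5 -14.1  -0.1 -57.4 -13.1]
```

>>> servo_tool --deltas '[[[0,0,0],[0.2,0,0],3.6],[[0,0,0],[0.4,0,0],3.6],[[0,0,0],[0.4,0,0],3.6]]'

```text
clock: 6.25
tool_pos: [0.5952, 0.1433, 0.1376]
orientation: [-115.0, 89.9, 83.6]
force: [-1.0, 1.5, 5.9]
opening: 0.0362
```

```bash
python3 - <<'E'
from h import *
st()
E
```

```text
t 6.25 local mm [   6.  -136.7   22.6] F mill [-0.5  1.8  5.9] open 0.0362 q [ 31.7  18.7 -14.4  -0.1 -56.9 -13.1]
```

>>> servo_tool --deltas '[[[0,0,0],[0.1,-0.2,0],3.6],[[0,0,0],[0.1,-0.6,0],3.6],[[0,0,0],[0.1,-1.0,0],3.6],[[0,0,0],[0.1,-1.4,0],3.6],[[0,0,0],[0.1,-1.8,0],3.6]]'

```text
clock: 6.75
tool_pos: [0.5904, 0.1591, 0.1372]
orientation: [149.3, 89.9, -12.1]
force: [1.3, -5.3, 4.8]
opening: 0.0361
```

```bash
python3 - <<'E'
from h import *
st()
E
```

```text
t 6.75 local mm [   6.4 -120.2   22.2] F mill [-0.5 -5.5  4.8] open 0.0361 q [ 33.4  18.6 -14.6   0.1 -56.7 -14.8]
```

>>> servo_tool --deltas '[[[0,0,0],[0.1,-0.4,0],3.6],[[0,0,0],[0.1,-0.8,0],3.6],[[0,0,0],[0.1,-1.2,0],3.6],[[0,0,0],[0.1,-1.6,0],3.6],[[0,0,0],[0.1,-2.0,0],3.6]]'

```text
clock: 7.25
tool_pos: [0.5849, 0.1763, 0.1372]
orientation: [116.3, 89.8, -45.0]
force: [2.3, -6.9, 7.1]
opening: 0.036
```

```bash
python3 - <<'E'
from h import *
st()
E
```

```text
t 7.25 local mm [   6.7 -102.2   22.2] F mill [-0.  -7.3  7.1] open 0.036 q [ 35.2  18.6 -14.8   0.3 -56.6 -16.7]
```

>>> servo_tool --deltas '[[[0,0,0],[0.1,-0.4,0],3.6],[[0,0,0],[0.1,-0.7,0],3.6],[[0,0,0],[0.1,-1.0,0],3.6],[[0,0,0],[0.1,-1.2,0],3.6]]'

```text
clock: 7.65
tool_pos: [0.582, 0.1857, 0.1372]
orientation: [107.1, 89.6, -54.2]
force: [4.3, -13.9, 9.1]
opening: 0.036
```

```bash
python3 - <<'E'
from h import *
st()
E
```

```text
t 7.65 local mm [  6.9 -92.3  22.2] F mill [ -0.4 -14.6   9.1] open 0.036 q [ 36.3  18.5 -14.9   0.5 -56.6 -17.9]
```

>>> servo_tool --deltas '[[[0,0,0],[0.05,-0.2,0],3.6],[[0,0,0],[0.05,-0.3,0],3.6],[[0,0,0],[0.05,-0.3,0],3.6]]'

```text
clock: 7.95
tool_pos: [0.5819, 0.1856, 0.1372]
orientation: [97.9, 89.4, -63.5]
force: [3.8, -11.5, 5.6]
opening: 0.0362
```

```bash
python3 - <<'E'
from h import *
st()
E
```

```text
t 7.95 local mm [  6.9 -92.4  22.2] F mill [ -0.  -12.1   5.6] open 0.0362 q [ 36.4  18.6 -15.    0.7 -56.6 -18.2]
```

>>> servo_tool --deltas '[[[0,0,0],[0.1,-0.3,0],3.6],[[0,0,0],[0.1,-0.6,0],3.6],[[0,0,0],[0.1,-0.6,0],3.6]]'

```text
clock: 8.25
tool_pos: [0.5818, 0.1859, 0.1374]
orientation: [91.6, 89.0, -69.9]
force: [8.6, -23.6, 7.6]
opening: 0.0358
```

```bash
python3 - <<'E'
from h import *
st()
K=m2w
a=snap("wrist","w5");s=snap("scene","s5")
c=proj("s5",[m2w([.0,-.06,.02])])[0].astype(int);print(c)
x0,y0=max(c[0]-50,0),max(c[1]-45,0);cv2.imwrite("pics/m5.png",np.hstack([a[:,60:450],cv2.resize(s[y0:y0+96,x0:x0+100],(400,384),interpolation=cv2.INTER_CUBIC)]))
E
```

```text
t 8.25 local mm [  6.8 -92.1  22.4] F mill [  0.6 -25.1   7.6] open 0.0358 q [ 36.7  18.6 -15.1   1.2 -56.6 -18.8]
[254 164]
```

View pics/m5.png

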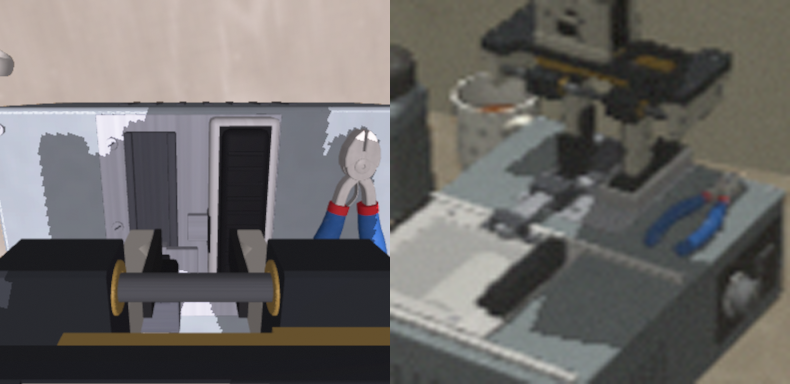

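The push stops dead at 25 N, with the fingers behind the tab and on the bar. I'll ease off and come up.

>>> servo_tool --deltas '[[[0,0,0],[0,0.15,0],3.6],[[0,0,0],[-0.8,0.2,0],3.6],[[0,0,0],[-2.0,0.2,0],3.6],[[0,0,0],[-4.5,0.2,0],3.6],[[0,0,0],[-8,0.2,0],3.6]]'

```text
clock: 8.85
tool_pos: [0.5807, 0.1852, 0.217]
orientation: [79.8, 89.0, -81.7]
force: [0.9, 1.4, -0.3]
opening: 0.0359
```

>>> servo_tool --deltas '[[[0,0,0],[-2,2,3],3.6],[[0,0,0],[-3,5,7],3.6],[[0,0,0],[-3,8,11],3.6],[[0,0,0],[-3,10,15],3.6],[[0,0,0],[-3,12,18],3.6]]'

```text
clock: 9.35
tool_pos: [0.4457, 0.0137, 0.2503]
orientation: [81.2, 89.0, -80.3]
force: [0.3, 0.6, 0.9]
opening: 0.0359
```

```bash
python3 - <<'E'
from h import *
st()
b=snap("top","t6");s=snap("scene","s6")
cv2.imwrite("pics/m6.png",np.hstack([cv2.resize(b[120:230,210:340],(454,384),interpolation=cv2.INTER_CUBIC),cv2.resize(s[119:215,190:276],(344,384),interpolation=cv2.INTER_CUBIC)]))
E
```

```text
t 9.35 local mm [-177.  -211.9  135.3] F mill [0.5 0.4 0.9] open 0.0359 q [ 28.1  -2.8 -24.9   1.  -68.2 -10. ]
```

View pics/m6.png

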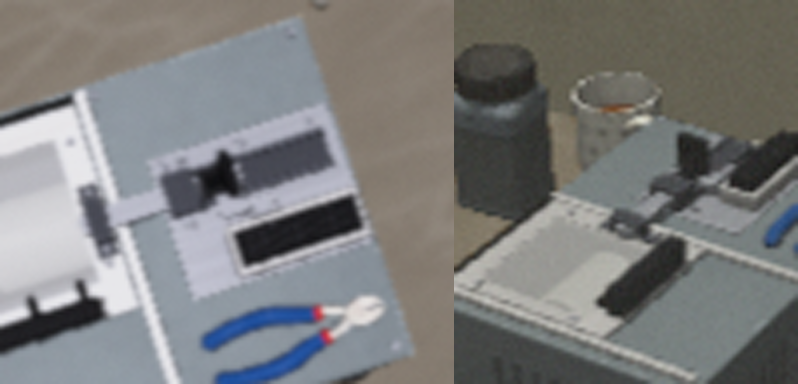

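```bash
python3 - <<'E'
from h import *
a=cv2.imread("pics/t0.png");b=cv2.imread("pics/t6.png")
def tm(A,B,x0,y0,x1,y1,m):
    up=lambda I:cv2.resize(I,None,fx=8,fy=8,interpolation=cv2.INTER_CUBIC)
    r=cv2.matchTemplate(up(B[y0-m:y1+m,x0-m:x1+m]),up(A[y0:y1,x0:x1]),cv2.TM_CCOEFF_NORMED)
    _,v,_,l=cv2.minMaxLoc(r); return v,np.array(l)/8-m
v,d=tm(a,b,283,158,294,171,24); print("tab",v,d)
u=np.array([289.1,164.6]); print("move mm",Rm.inv().apply(back("t0",u+d,.163)-back("t0",u,.163))*1000)
print("bar top view",tm(a,b,276,173,316,199,4))
# scene: predicted bar shift for 8mm down
s0=cv2.imread("pics/s0.png");s6=cv2.imread("pics/s6.png");w=cv2.imread("pics/s5.png")
q=proj("s6",[m2w([-.02,-.111,.03]),m2w([-.02,-.111,.022])]);print(q)
print("cutters",tm(a,b,265,200,322,233,4))
E
```

```text
tab 0.9812132120132446 [-16.25   5.25]
move mm [ 0.13743636 39.27749966  0.        ]
bar top view (0.9868004322052002, array([0., 0.]))
[[268.31317258 156.76258793]
 [268.32533422 158.85288285]]
cutters (0.9994046092033386, array([0., 0.]))
```

```bash
python3 -c "
from h import *
st(); ctrl.close_job()"
```

```text
t 9.45 local mm [-177.9 -212.6  135.8] F mill [-0.1  0.4  0.2] open 0.0361 q [ 28.   -2.9 -24.9   1.  -68.2 -10. ]
the job is handed in; nothing more can be done
```

I secured the mill and handed the job in at about 9.5 s on the robot's clock. I pushed the guard to its stop and pressed the catch bar with one fingertip. While it was held down, the other fingertip slid the bolt to its stop, and then I came straight up and away.

- **Guard:** it stopped firmly, with the push reaching about 32 N along x, plus 23 N upward on the tool. That is close to the 40 N limit, which only applies while the guard is more than 4 mm open. The keep was where it should be when shut, and the bolt is through it.
- **Bolt:** it moved 39.3 mm in the top pictures (40 mm is fully home). It stopped dead when I pushed with 25 N.
- **Catch:** in the top view the bar matches its position at the start to about 0.1 pixel, where staying down would shift it about 0.3 pixel. It looks sprung back up, but the margin in that check is small.
- **Surroundings:** the side cutters had not moved. The tool met no contact with the other things, but I did not measure each of them. At hand-in the tool force was near zero.

No check failed. The hand-in gave no verdict.

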